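# Tap the taper key into a loose pulley hub

## Robot

A 6-joint arm with a two-finger parallel gripper is mounted at the origin on a cart in front of the work surface, level with it; the furniture and walls round the work are solid. World frame = base frame: x ahead of the robot, y to its left, z up, the work surface at z = 0. Lengths are in m, angles in rad, forces in N, time in s.
With the tool pointing down it reaches from about 0.25 to 0.725 m from the base axis. Payload 9.7 kg.
Tool frame: the origin (TCP) lies midway between the tips of the shut fingers; the grasp point (between the pads) lies 19 mm behind it; z points along the fingers, y is the line along which they close (so a half turn about z gives the same grasp; the last joint's range is limited). The gripper opens to 85 mm and grips with 20 to 120 N. Pads are 22 mm wide; open, the fingers measure 114 mm over their backs; the gripper's body (76 mm by 85 mm) begins 54 mm behind the grasp point. The pads swing forward as they close: fully open they stand 13 mm farther back than shut.
Start: joints at [1.294, 0.087, 0.176, 1.66, 0, 1.571], TCP at [0.15, 0.529, 0.231] pointing down, gripper open.
Joint ranges: [-3.13, 3.13], [-0.85, 1.81], [-1.15, 1.24], [-2.2, 2.28], [-1.44, 1.52], [-3.14, 3.14]. Speed limits (rad/s): [2.22, 2.22, 2.57, 3.14, 3.14, 3.14].

## Interface

Orientations are given as a rotation vector (axis times angle).
In Python, from station import manip gives the robot as it stands.
- The arm moves only by the tool drive_tool, never from a script. Its argument "rows" is a list of rows, each an object of numbers: "hand": the opening, from 0 (shut) to 1 (fully open); "tx", "ty", "tz": the shift along the tool's x, y, z in cm; "rx", "ry", "rz": the turn, a rotation vector about the tool's x, y, z in rad. A call has 1 to 20 rows; each row is the pose to reach, as a shift and turn from the pose commanded when the call began, along the tool's axes at that moment; what a row does not reach only later rows make up. A row lasts 1/10 s, in which the tool goes at most 50 mm and 8.59 degrees, less where a joint would pass 70% of its speed; a pose out of reach is approached as far as the arm can. A call with a gripper value outside its range is refused whole. The fingers move at their own pace and stop on an object; the grip force is fixed at half the most. Time passes only in rows, so rows that repeat a pose let the fingers close. It gives the time, the measured TCP pose, the force, the opening and the grip force at its end, in the units of the state.
- manip.get_state(): the state, without advancing time (a new reading comes with each control period).
- manip.read_camera(name): name is "side" or "top" or "wrist"; returns (picture, depth): 384x512x3 uint8, red, green, blue; 384x512 float32, m along the optical axis (not along the pixel's ray), 0 where there is no reading.
- manip.camera_info(name): a dict with "vfov" (degrees; the focal length in pixels is half the picture's height over the tangent of half this angle, whatever the lens; pixels are square), "cx", "cy" (the principal point, pixels), "extrinsics" (4x4, takes a point from world to camera coordinates). Camera axes: x right, y up, looking along -z (the intrinsics and any distortion apply to the point x, -y, -z); pixel columns grow to the right and rows downward; lengths in m; the calibration is good to about 2 mm. A picture is of the moment at which its call begins: read the wrist's pose just before it. camera_info takes no time and is no camera call; for the wrist camera it gives the pose at the moment of the call.
- manip.close_job(): hands the job in; it is judged then, once.
The state is a dict: "clock": time; "joints": joint angles; "qd": joint speeds; "joint_torque": joint torques, N m; "ee_pos": TCP position; "tool_rot": TCP orientation; "ft_force": force on the tool from outside, world axes, zero at the start; "moment": the same for the moment, N m; "opening": finger opening in m; "gripper_force": force on a finger pad.
Only numpy, scipy, OpenCV 4.12 (cv2) and the standard library are available. Lean on these libraries where they do the work, as an engineer would, in place of code of your own. Each camera call takes 0.05 s, during which the arm holds its last target. There are 200 camera calls.

## Task

The toothed pulley hub sits loose on its upright shaft. Take the tapered key with the square head from the key stand, stand it thin end down and loosely in the gap between shaft and hub with its flat face towards the shaft, and let go of it; then, with the fingers closed, tap its head down from above until the key is tight. Leave the plain straight key in the stand.

Things in the scene. Friction and masses are not known exactly. Their poses are not given: they have to be found in the camera images.
- gib_key: Bare metal taper key, 91 mm, upright, thin end down, in a stand pocket. Origin: centre of the foot, z up the key. Flat face vertical at x=+6 mm; the other face slopes from x=-6 at the foot to -18 at z=75 mm. Shank y -9 to +9, foot edges chamfered 1-3 mm. Square head: z 75 to 91, x -24 to +6, y -13 to +13 mm; grip it across y. 0.07-0.12 kg. Enters with its x, y axes along the gap's.
- gap (a point): Centre of the gap's mouth, level with the hub's top, 90 mm above the worktop; z up, +x points to the shaft, whose axis is 27.6 mm away. Fixed; does not shift with the hub. At first the mouth spans x +9.6 mm (shaft's flat, vertical) to -9.6 (hub wall, sloping like the key), y -12.5 to +12.5; edges chamfered 3 mm; open for 78 mm below. Key foot: loose 42-50 mm, tight about 70 mm below the mouth.
- hub (a joint): Sideways shift (m) of the dark toothed pulley hub, 120 mm across, on a 48 mm shaft flush with its top, over a 150 mm square plate. 0 at the start, 0.004 when tight. Moves along the gap's -x against a hidden spring (3 N at 0, 6 N at 0.004). Driving the key takes 3-9 N, then far more: press 15-20 N; friction holds it. Head underside is 25-33 mm above the hub when loose, about 5 when tight.
- plain_key: Plain straight metal key without a head, 16 x 18 x 88 mm, not for this job. It stands upright in the other pocket of the black key stand (60 x 180 x 34 mm, two pockets 26 mm deep, 120 mm apart). Origin: centre of its lower end; x, y axes parallel to the taper key's.

How it is judged:
On the way:
1. the taper key stands loosely in the gap, let go, its head still well above the hub (z of gib_key in the frame of gap between -0.06 and -0.03 m and horizontal distance between gib_key and gap below 0.014 m and contact force between the fingers and gib_key below 0.05 N), for 0.2 s.
At the end, for the whole second after the job is handed in: The taper key stands in the gap (foot within 14 mm of the gap's centre seen from above, tilted less than 10 degrees) and is driven in so far that its foot is more than 64 mm below the mouth (head underside less than 11 mm above the hub) and the hub has shifted by more than 2.5 mm; it is at rest (z of gib_key in the frame of gap below -0.064 m and horizontal distance between gib_key and gap below 0.014 m and angle between gib_key's own z axis and vertical below 0.175 rad and value of joint hub above 0.0025 m and linear speed of gib_key below 0.02 m/s); the robot touches nothing.
It fails at once if the plain key was moved out of its pocket (distance of plain_key from where it was at the start of the episode above 0.03 m).
It also fails if it takes over 51 s, if anything falls off the work surface, if the arm or the gripper's body presses on something with over 40 N, if the wrist force passes 120 N, or if a joint passes its speed limit or range.

## Working session

There is one attempt and no reset: what is moved stays moved. The work goes in short steps, Python scripts to look and compute and a tool call to move; the robot and the scene stay as the last step left them, time stands still between calls to the robot, and variables do not carry over. Pictures are saved under pics/ and viewed, at most 10 in all, crops included, and the job is handed in when it is done.

Besides the shell and the picture viewer there is one more tool, called after "Emit:" as name(argument=value, ...) on one line, values as JSON. drive_tool: Moves the arm, as the interface text tells. Its arguments: {"type":"object","properties":{"rows":{"type":"array"}},"required":["rows"]}

```bash
mkdir -p pics
cat > h.py <<'E'
import numpy as np,cv2
from station import manip
def cam(n):
    i=manip.camera_info(n); im,d=manip.read_camera(n); return im,d,i
def pts(d,i):
    f=d.shape[0]/2/np.tan(np.radians(i['vfov'])/2)
    v,u=np.mgrid[:d.shape[0],:d.shape[1]]
    c=np.stack([(u-i['cx'])/f*d,-(v-i['cy'])/f*d,-d,np.ones_like(d)],-1)
    return (c@np.linalg.inv(np.array(i['extrinsics'])).T)[...,:3]
E
python3 - <<'E'
from h import *
print(manip.get_state())
ims=[]
for n in('top','side'):
    im,d,i=cam(n); print({k:v for k,v in i.items()}); ims.append(im)
    np.savez(n,im=im,P=pts(d,i),d=d)
    cv2.imwrite(f'pics/{n}0.png',cv2.resize(im[...,::-1],None,fx=1.5,fy=1.5))
E
```

```text
{'clock': 0.0, 'joints': array([1.29402015e+00, 8.74632124e-02, 1.75134155e-01, 1.65976590e+00,
       6.51174706e-06, 1.57080199e+00]), 'qd': array([-3.97984432e-04, -4.39679870e-05,  4.60226003e-04, -1.52753995e-03,
       -4.75153213e-04,  1.37673532e-03]), 'joint_torque': array([-5.73325397e-04, -5.20393538e+01,  4.64796746e+01,  1.65373221e-02,
        3.80265794e-05, -8.77839284e-06]), 'ee_pos': array([0.15023039, 0.52886199, 0.23058134]), 'tool_rot': array([-4.33355753e-01, -3.11137222e+00,  2.01885603e-03]), 'ft_force': array([-0.06115294, -0.72319538, -0.25129647]), 'moment': array([-0.07646364, -0.00697597,  0.03484937]), 'gripper_force': 0.0, 'opening': 0.08516054675877988}
{'vfov': 53.03169941051082, 'cx': 247.6383451832845, 'cy': 188.60468893536193, 'extrinsics': array([[-0.02265613, -0.99961594, -0.01595836,  0.15927867],
       [ 0.99068989, -0.02459144,  0.13389847, -0.49447326],
       [-0.13423948, -0.01277616,  0.99086656, -0.84507101],
       [ 0.        ,  0.        ,  0.        ,  1.        ]])}
{'vfov': 54.00887811573212, 'cx': 251.58724310426626, 'cy': 192.3436840255617, 'extrinsics': array([[-0.99541476, -0.09445063, -0.01511742,  0.5185515 ],
       [ 0.04562921, -0.60777786,  0.79279509, -0.01023737],
       [-0.08406803,  0.78847014,  0.60930076, -0.97857858],
       [ 0.        ,  0.        ,  0.        ,  1.        ]])}
```

View pics/top0.png

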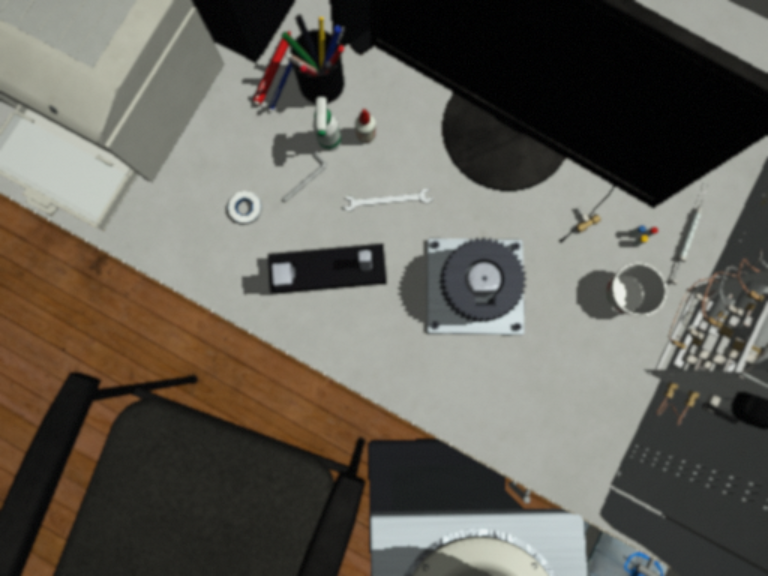

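View pics/side0.png

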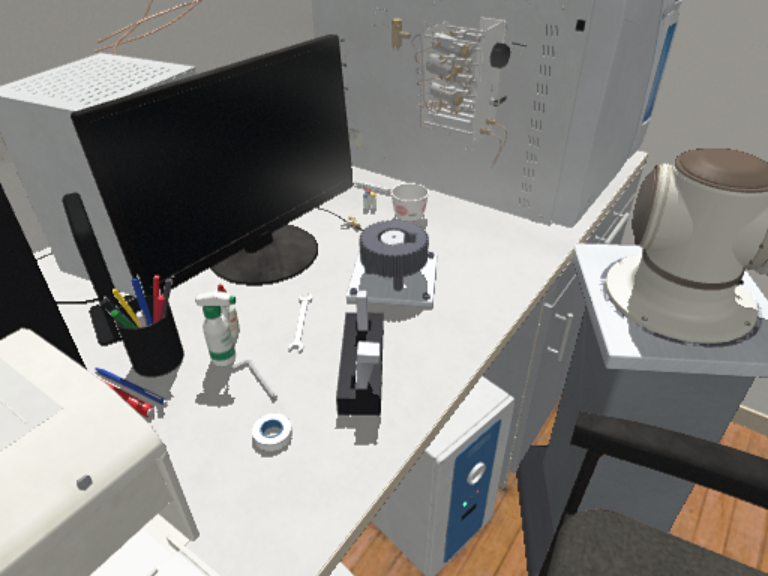

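The top view shows the stand at (325,268) with the gib key head at its left end (283,272) and the plain key at (365,258). The hub is at (484,280) with the shaft in it, and the dark gap is just below the shaft at (485,297). The side view agrees (head at (368,355), gap on the robot's side).

Run:
```python
from h import *
for n in('top','side'):
    z=np.load(n+'.npz');im=z['im'];P=z['P']; Z=P[...,2]
    g=im.astype(int).max(-1)
    def rep(name,m):
        k,l,s,c=cv2.connectedComponentsWithStats(m.astype(np.uint8))
        for j in range(1,k):
            if s[j,4]>25:
                q=P[l==j]; r=cv2.minAreaRect((q[:,:2]*1000).astype(np.float32))
                print(n,name,s[j],'med',np.median(q,0).round(4),'rect',np.round(r[0],1),np.round(r[1],1),round(r[2],1),'rng',q.min(0).round(3),q.max(0).round(3))
    roi=(P[...,0]>.2)&(P[...,0]<.6)&(P[...,1]>-.15)&(P[...,1]<.5)
    rep('bright z>80',roi&(Z>.08)&(Z<.12)&(g>115))
    rep('all z>80',roi&(Z>.08)&(Z<.12))
    rep('stand',roi&(Z>.025)&(Z<.045)&(g<60))
    rep('deep', roi&(Z<.085)&(np.hypot(P[...,0]-0,0)>0)&(g<30)&(Z>-.02))
z=np.load('top.npz');im=z['im']
crop=np.hstack([im[155:205,170:265],im[155:220,275:355][:50]])
cv2.imwrite('pics/c.png',cv2.resize(im[150:225,170:360][...,::-1],None,fx=4.2,fy=4.2,interpolation=cv2.INTER_CUBIC))
```

```text
top bright z>80 [239 167   8   7  49] med [0.5303 0.1558 0.0956] rect [530.4 156.8] [15.1 13.5] 89.3 rng [0.524 0.149 0.093] [0.537 0.164 0.099]
top bright z>80 [182 175  13  15 169] med [0.5067 0.2736 0.0977] rect [506.8 274.7] [29.6 24.9] 3.9 rng [0.492 0.262 0.086] [0.522 0.287 0.101]
top bright z>80 [313 175  21  19 328] med [ 0.4949 -0.0137  0.0897] rect [496.7 -14.4] [43.6 39.2] 89.2 rng [ 0.477 -0.036  0.086] [0.516 0.008 0.094]
top all z>80 [ 294  158   57   56 2171] med [ 0.4947 -0.0125  0.0898] rect [493.8 -12.5] [118.7 118.7] 21.0 rng [ 0.435 -0.073  0.08 ] [0.554 0.047 0.095]
top all z>80 [239 167   9   9  66] med [0.5283 0.1569 0.0953] rect [529.5 156.2] [15.3 17.3] 0.7 rng [0.522 0.148 0.082] [0.537 0.165 0.099]
top all z>80 [181 175  14  15 182] med [0.5067 0.2735 0.0976] rect [506.7 274.9] [29.5 26. ] 5.1 rng [0.492 0.262 0.085] [0.522 0.288 0.101]
top stand [ 178  163   79   32 1579] med [0.5226 0.2126 0.0337] rect [524.  217.4] [ 58.3 178. ] 3.8 rng [0.489 0.128 0.026] [0.558 0.307 0.041]
top deep [ 180  164   77   31 1422] med [0.5207 0.2107 0.0336] rect [523.  217
[... 800 characters left out ...]
6]
side all z>80 [238 228  15  15 208] med [0.5056 0.2844 0.0958] rect [506.4 277.3] [27.9 28.9] 5.4 rng [0.491 0.263 0.08 ] [0.521 0.291 0.099]
side stand [236 213   9  18  55] med [0.5321 0.1816 0.0322] rect [529.9 175.4] [17.3 58.2] 4.9 rng [0.521 0.147 0.03 ] [0.541 0.205 0.035]
side stand [225 255  29  14 174] med [0.5088 0.3039 0.0316] rect [518.1 294.2] [57.  29.1] 4.4 rng [0.489 0.279 0.025] [0.546 0.31  0.035]
side deep [237 221   8  10  44] med [0.53   0.1834 0.0322] rect [529.5 188.6] [33.2 14.5] 86.7 rng [0.521 0.172 0.03 ] [0.536 0.205 0.035]
side deep [225 256  29  20 369] med [0.5134 0.3063 0.0219] rect [517.  307.1] [50.  30.8] 33.7 rng [0.489 0.281 0.001] [0.546 0.31  0.035]
```

View pics/c.png

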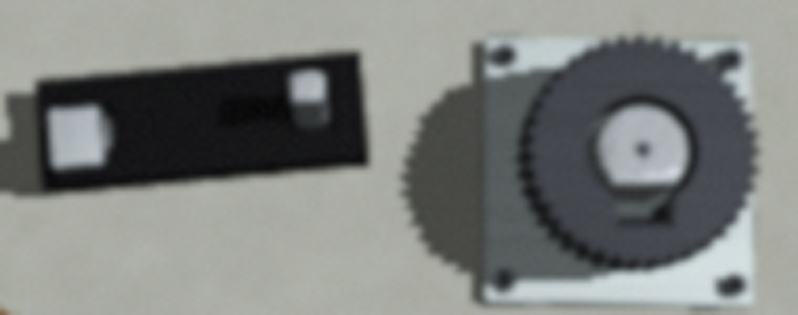

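```bash
cat >> h.py <<'E'
from scipy.spatial.transform import Rotation as Ro
def goal(p,yaw):   # tool down, tool y at yaw from world y, tool x ~ -world x
    s=manip.get_state(); R=Ro.from_rotvec(s['tool_rot'])
    c,n=np.cos(yaw),np.sin(yaw)
    T=Ro.from_matrix([[-c,-n,0],[-n,c,0],[0,0,-1]])
    print('shift cm',(R.inv().apply(np.array(p)-s['ee_pos'])*100).round(2),'turn',(R.inv()*T).as_rotvec().round(4),'pos',s['ee_pos'].round(4),'t',s['clock'],'F',s['ft_force'].round(1),'M',s['moment'].round(2),'open',round(s['opening'],4),'g',s['gripper_force'],'J',s['joints'].round(2))
E
python3 - <<'E'
from h import *
s=manip.get_state();i=manip.camera_info('wrist');E=np.linalg.inv(i['extrinsics']);R=Ro.from_rotvec(s['tool_rot']).as_matrix()
print(i['vfov'],'cam in tool',R.T@(E[:3,3]-s['ee_pos']),'\nview',R.T@-E[:3,2],'right',R.T@E[:3,0])
goal((.45,-.013,.25),.0)
E
```

```text
61.601555590189456 cam in tool [ 6.78291842e-02  8.87204310e-05 -1.44214696e-01] 
view [-2.67188736e-01 -4.10946834e-04  9.63644131e-01] right [-6.10935887e-04  9.99999780e-01  2.57057091e-04]
shift cm [-43.64 -43.93  -1.88] turn [-1.200e-03 -2.000e-04 -2.768e-01] pos [0.1503 0.5289 0.2306] t 0.1 F [-0.  -0.1 -0.4] M [ 0.03 -0.01 -0.01] open 0.0856 g 0.0 J [ 1.29  0.09  0.18  1.66 -0.    1.57]
```

Emit:
drive_tool(rows=[{"tx":-43.6,"ty":-43.9,"tz":-1.9,"rz":-0.277,"hand":1},{"tx":-43.6,"ty":-43.9,"tz":-1.9,"rz":-0.277,"hand":1},{"tx":-43.6,"ty":-43.9,"tz":-1.9,"rz":-0.277,"hand":1},{"tx":-43.6,"ty":-43.9,"tz":-1.9,"rz":-0.277,"hand":1},{"tx":-43.6,"ty":-43.9,"tz":-1.9,"rz":-0.277,"hand":1},{"tx":-43.6,"ty":-43.9,"tz":-1.9,"rz":-0.277,"hand":1},{"tx":-43.6,"ty":-43.9,"tz":-1.9,"rz":-0.277,"hand":1},{"tx":-43.6,"ty":-43.9,"tz":-1.9,"rz":-0.277,"hand":1},{"tx":-43.6,"ty":-43.9,"tz":-1.9,"rz":-0.277,"hand":1},{"tx":-43.6,"ty":-43.9,"tz":-1.9,"rz":-0.277,"hand":1},{"tx":-43.6,"ty":-43.9,"tz":-1.9,"rz":-0.277,"hand":1},{"tx":-43.6,"ty":-43.9,"tz":-1.9,"rz":-0.277,"hand":1},{"tx":-43.6,"ty":-43.9,"tz":-1.9,"rz":-0.277,"hand":1},{"tx":-43.6,"ty":-43.9,"tz":-1.9,"rz":-0.277,"hand":1},{"tx":-43.6,"ty":-43.9,"tz":-1.9,"rz":-0.277,"hand":1},{"tx":-43.6,"ty":-43.9,"tz":-1.9,"rz":-0.277,"hand":1},{"tx":-43.6,"ty":-43.9,"tz":-1.9,"rz":-0.277,"hand":1},{"tx":-43.6,"ty":-43.9,"tz":-1.9,"rz":-0.277,"hand":1},{"tx":-43.6,"ty":-43.9,"tz":-1.9,"rz":-0.277,"hand":1}])

```text
$.rows[0]: bad value
```

Run:
```python
from h import *
goal((.45,-.013,.25),.0)
im,d,i=cam('wrist'); P=pts(d,i); np.savez('w1',im=im,P=P,d=d)
cv2.imwrite('pics/w1.png',im[...,::-1])
```

```text
shift cm [-43.64 -43.93  -1.88] turn [-1.200e-03 -2.000e-04 -2.768e-01] pos [0.1503 0.5289 0.2306] t 0.1 F [-0.  -0.1 -0.4] M [ 0.03 -0.01 -0.01] open 0.0856 g 0.0 J [ 1.29  0.09  0.18  1.66 -0.    1.57]
```

View pics/w1.png

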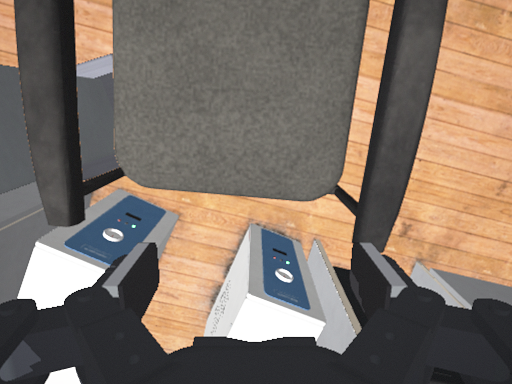

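The move was refused, so this picture only shows the chair and the fingers at the bottom of the frame. I'll send complete rows.

Emit:
drive_tool(rows=[{"hand":1,"tx":-4,"ty":-4,"tz":-1,"rx":0,"ry":0,"rz":-0.05}])

```text
clock: 0.25
ee_pos: [0.173, 0.4877, 0.2369]
tool_rot: [-0.349, -3.121, 0.006]
ft_force: [1.2, -1.7, 0.0]
opening: 0.0852
gripper_force: 0.0
```

Emit:
drive_tool(rows=[{"hand":1,"tx":-37.6,"ty":-41.9,"tz":-0.9,"rx":0,"ry":0,"rz":-0.227},{"hand":1,"tx":-37.6,"ty":-41.9,"tz":-0.9,"rx":0,"ry":0,"rz":-0.227},{"hand":1,"tx":-37.6,"ty":-41.9,"tz":-0.9,"rx":0,"ry":0,"rz":-0.227},{"hand":1,"tx":-37.6,"ty":-41.9,"tz":-0.9,"rx":0,"ry":0,"rz":-0.227},{"hand":1,"tx":-37.6,"ty":-41.9,"tz":-0.9,"rx":0,"ry":0,"rz":-0.227},{"hand":1,"tx":-37.6,"ty":-41.9,"tz":-0.9,"rx":0,"ry":0,"rz":-0.227},{"hand":1,"tx":-37.6,"ty":-41.9,"tz":-0.9,"rx":0,"ry":0,"rz":-0.227},{"hand":1,"tx":-37.6,"ty":-41.9,"tz":-0.9,"rx":0,"ry":0,"rz":-0.227},{"hand":1,"tx":-37.6,"ty":-41.9,"tz":-0.9,"rx":0,"ry":0,"rz":-0.227},{"hand":1,"tx":-37.6,"ty":-41.9,"tz":-0.9,"rx":0,"ry":0,"rz":-0.227},{"hand":1,"tx":-37.6,"ty":-41.9,"tz":-0.9,"rx":0,"ry":0,"rz":-0.227},{"hand":1,"tx":-37.6,"ty":-41.9,"tz":-0.9,"rx":0,"ry":0,"rz":-0.227},{"hand":1,"tx":-37.6,"ty":-41.9,"tz":-0.9,"rx":0,"ry":0,"rz":-0.227},{"hand":1,"tx":-37.6,"ty":-41.9,"tz":-0.9,"rx":0,"ry":0,"rz":-0.227},{"hand":1,"tx":-37.6,"ty":-41.9,"tz":-0.9,"rx":0,"ry":0,"rz":-0.227},{"hand":1,"tx":-37.6,"ty":-41.9,"tz":-0.9,"rx":0,"ry":0,"rz":-0.227}])

```text
clock: 1.85
ee_pos: [0.4461, -0.0056, 0.2492]
tool_rot: [-0.003, 3.141, 0.0]
ft_force: [0.6, -0.1, -0.5]
opening: 0.0856
gripper_force: 0.0
```

Run:
```python
from h import *
goal((.45,-.013,.25),.0)
im,d,i=cam('wrist'); P=pts(d,i); np.savez('w1',im=im,P=P,d=d)
f=192/np.tan(np.radians(i['vfov'])/2)
w=np.array([.4665,-.013,.09,1]);c=np.array(i['extrinsics'])@w
u,v=int(i['cx']+f*c[0]/-c[2]),int(i['cy']-f*c[1]/-c[2]);print(u,v)
u0,v0=max(u-95,0),max(v-75,0)
print(u0,v0)
cv2.imwrite('pics/w2.png',cv2.resize(im[v0:v0+150,u0:u0+190][...,::-1],None,fx=4,fy=4,interpolation=cv2.INTER_CUBIC))
print(i['extrinsics'])
```

```text
shift cm [-0.39 -0.74 -0.08] turn [0.0001 0.0004 0.0022] pos [ 0.4461 -0.0056  0.2492] t 1.85 F [ 0.6 -0.1 -0.5] M [ 0.   -0.02  0.05] open 0.0856 g 0.0 J [-0.01 -0.15 -0.02  1.7   0.   -0.01]
246 195
151 120
[[-1.52395410e-03  9.99998800e-01  2.78427704e-04  6.20916244e-03]
 [-9.63538726e-01 -1.39389287e-03 -2.67565284e-01  4.69675202e-01]
 [-2.67564574e-01 -6.76033086e-04  9.63539694e-01 -2.77864518e-01]
 [ 0.00000000e+00  0.00000000e+00  0.00000000e+00  1.00000000e+00]]
```

View pics/w2.png

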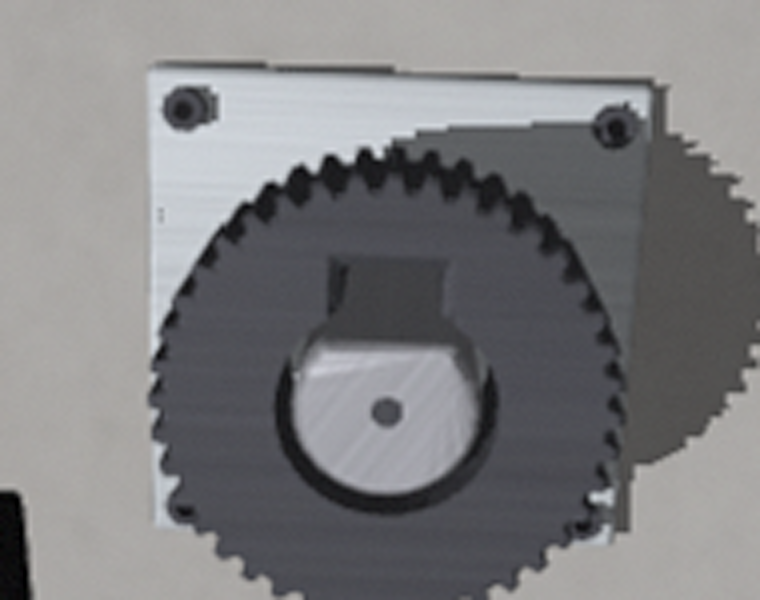

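The gap shows above the shaft: notch corners at crop (330,258) and (448,260), shaft flat at about (318,340)–(462,347), shaft centre hole at (386,412), plate top edge from (150,65) to (652,80).

Run:
```python
from h import *
z=np.load('w1.npz');P=z['P'];im=z['im']
E=np.linalg.inv(manip.camera_info('wrist')['extrinsics']);i=manip.camera_info('wrist');f=192/np.tan(np.radians(i['vfov'])/2)
def ray(u,v,h):
    dd=E[:3,:3]@np.array([(u-i['cx'])/f,-(v-i['cy'])/f,-1]);return (E[:3,3]+dd*(h-E[2,3])/dd[2])*1000
for n,c in dict(hole=(386,412),nl=(330,258),nr=(448,260),fl=(318,340),fr=(462,347)).items():
    u,v=151+(c[0]-1.5)/4,120+(c[1]-1.5)/4
    print(n,ray(u,v,.09)[:2].round(1),'depth',P[int(round(v)),int(round(u))].round(4))
Z=P[...,2]; 
for n,pp in(('w',P),('t',np.load('top.npz')['P'])):
    Z=pp[...,2];hb=(Z>.085)&(Z<.094)&(abs(pp[...,0]-.495)<.07)&(abs(pp[...,1]+.012)<.07)
    c,r=cv2.minEnclosingCircle((pp[hb][:,:2]*1000).astype(np.float32));print(n,'hub',np.round(c,1),round(r,1),np.median(Z[hb]))
pl=(P[...,2]>.004)&(P[...,2]<.03)&(abs(P[...,0]-.495)<.1)&(abs(P[...,1]+.012)<.1)
q=P[pl];print('plate z',np.median(q[:,2]));r=cv2.minAreaRect((q[:,:2]*1000).astype(np.float32));print(r)
# crop edges: flat line by bright/dark per column; notch sides
g=im.astype(int).mean(-1)
top=[];wall=[]
for u in range(236,266,2):
    col=np.diff(cv2.GaussianBlur(g.astype(np.float32),(1,5),0)[:,u])
    v=196+np.argmax(col[196:212]);top.append(ray(u,v+.5,.09)[:2])
    w=178+np.argmin(col[178:192]);wall.append(ray(u,w+.5,.09)[:2])
for n,a in(('flat',top),('wall',wall)):
    a=np.array(a);print(n,np.polyfit(a[:,1],a[:,0],1),np.median(a,0),a[:,0].round(1))
```

```text
hole [494.6 -12.6] depth [ 0.4945 -0.0126  0.0909]
nl [454.7 -26.1] depth [ 0.454  -0.0259  0.0921]
nr [455.2   2.6] depth [0.4554 0.0031 0.0904]
fl [475.6 -29.4] depth [ 0.4774 -0.0297  0.0856]
fr [477.4   6.2] depth [0.4779 0.0063 0.0871]
w hub [493.7 -12.3] 60.3 0.09120647705793677
t hub [494.  -13.3] 60.0 0.08980943346519549
plate z 0.01331866360275999
((483.65155029296875, -24.020301818847656), (175.45791625976562, 165.60052490234375), 87.92678833007812)
flat [3.83043217e-02 4.78269944e+02] [477.55255373  -9.71706359] [478.6 477.6 477.6 477.6 477.6 477.6 477.6 477.5 477.5 477.5 477.5 477.5
 477.5 477.5 481.7]
wall [5.96293318e-02 4.55328919e+02] [454.09454665  -9.67021021] [456.1 454.1 454.1 454.1 454.1 454.1 454.1 454.1 454.1 454.1 455.1 455.1
 455.1 454.1 459.1]
```

Emit:
drive_tool(rows=[{"hand":1,"tx":-4.9,"ty":28.1,"tz":0,"rx":0,"ry":0,"rz":-0.066},{"hand":1,"tx":-4.9,"ty":28.1,"tz":0,"rx":0,"ry":0,"rz":-0.066},{"hand":1,"tx":-4.9,"ty":28.1,"tz":0,"rx":0,"ry":0,"rz":-0.066},{"hand":1,"tx":-4.9,"ty":28.1,"tz":0,"rx":0,"ry":0,"rz":-0.066},{"hand":1,"tx":-4.9,"ty":28.1,"tz":0,"rx":0,"ry":0,"rz":-0.066},{"hand":1,"tx":-4.9,"ty":28.1,"tz":0,"rx":0,"ry":0,"rz":-0.066},{"hand":1,"tx":-4.9,"ty":28.1,"tz":0,"rx":0,"ry":0,"rz":-0.066},{"hand":1,"tx":-4.9,"ty":28.1,"tz":0,"rx":0,"ry":0,"rz":-0.066},{"hand":1,"tx":-4.9,"ty":28.1,"tz":0,"rx":0,"ry":0,"rz":-0.066}])

```text
clock: 2.8
ee_pos: [0.495, 0.2739, 0.2493]
tool_rot: [-0.104, 3.14, -0.0]
ft_force: [-1.1, -1.2, 0.2]
opening: 0.0851
gripper_force: 0.0
```

Run:
```python
from h import *
s=manip.get_state()
im,d,i=cam('wrist'); P=pts(d,i); np.savez('w2',im=im,P=P,d=d)
print(manip.get_state()['ee_pos']-s['ee_pos'])
q=(abs(P[...,2]-.097)<.012)&(np.hypot(P[...,0]-.507,P[...,1]-.275)<.03)
a=(P[q][:,:2]*1000).astype(np.float32);print('head',cv2.minAreaRect(a),np.percentile(P[q][:,2],[5,50,95]))
q=(abs(P[...,2]-.034)<.006)&(np.hypot(P[...,0]-.52,P[...,1]-.22)<.12)&(im.max(-1)<80)
a=(P[q][:,:2]*1000).astype(np.float32);print('stand',cv2.minAreaRect(a))
goal((.507,.275,.072),.066)
cv2.imwrite('pics/w3.png',im[...,::-1])
```

```text
[ 0.00014809 -0.00032571  0.00010191]
head ((505.9010925292969, 276.4921875), (29.491317749023438, 24.939708709716797), 3.372417688369751) [0.09499218 0.09959316 0.10110974]
stand ((524.0384521484375, 217.41455078125), (60.511924743652344, 180.3218536376953), 3.731471061706543)
shift cm [-1.19  0.07 17.74] turn [ 0.0001  0.0004 -0.0003] pos [0.4951 0.2735 0.2494] t 2.85 F [-0.2 -0.1 -0.1] M [-0.06  0.05 -0.01] open 0.0853 g 0.0 J [ 0.5   0.13  0.26  1.7  -0.    0.44]
```

View pics/w3.png

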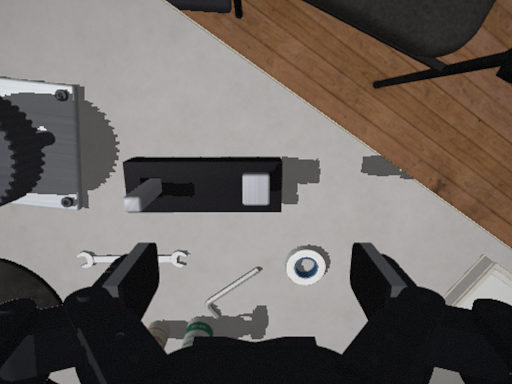

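The gib key head is at (256,188), centred between the fingers, and the plain key is well clear at (142,195). I'll descend and grip.

Emit:
drive_tool(rows=[{"hand":1,"tx":-1.1,"ty":0.23,"tz":5,"rx":0,"ry":0,"rz":0},{"hand":1,"tx":-1.1,"ty":0.23,"tz":9,"rx":0,"ry":0,"rz":0},{"hand":0.8,"tx":-1.1,"ty":0.23,"tz":12,"rx":0,"ry":0,"rz":0},{"hand":0.8,"tx":-1.1,"ty":0.23,"tz":15,"rx":0,"ry":0,"rz":0},{"hand":0.8,"tx":-1.1,"ty":0.23,"tz":17,"rx":0,"ry":0,"rz":0},{"hand":0.8,"tx":-1.1,"ty":0.23,"tz":18,"rx":0,"ry":0,"rz":0},{"hand":0.8,"tx":-1.1,"ty":0.23,"tz":18,"rx":0,"ry":0,"rz":0},{"hand":0.6,"tx":-1.1,"ty":0.23,"tz":18,"rx":0,"ry":0,"rz":0},{"hand":0.4,"tx":-1.1,"ty":0.23,"tz":18,"rx":0,"ry":0,"rz":0},{"hand":0,"tx":-1.1,"ty":0.23,"tz":18,"rx":0,"ry":0,"rz":0},{"hand":0,"tx":-1.1,"ty":0.23,"tz":18,"rx":0,"ry":0,"rz":0},{"hand":0,"tx":-1.1,"ty":0.23,"tz":18,"rx":0,"ry":0,"rz":0},{"hand":0,"tx":-1.1,"ty":0.23,"tz":18,"rx":0,"ry":0,"rz":0}])

```text
clock: 4.15
ee_pos: [0.5068, 0.2776, 0.0703]
tool_rot: [-0.104, 3.138, 0.001]
ft_force: [-0.8, -1.5, 7.8]
opening: 0.0251
gripper_force: 58.9
```

Emit:
drive_tool(rows=[{"hand":0,"tx":0,"ty":0,"tz":-1,"rx":0,"ry":0,"rz":0},{"hand":0,"tx":0,"ty":0,"tz":-2.5,"rx":0,"ry":0,"rz":0},{"hand":0,"tx":0,"ty":0,"tz":-4.5,"rx":0,"ry":0,"rz":0},{"hand":0,"tx":0,"ty":0,"tz":-7,"rx":0,"ry":0,"rz":0},{"hand":0,"tx":0,"ty":0,"tz":-10,"rx":0,"ry":0,"rz":0},{"hand":0,"tx":0,"ty":0,"tz":-12,"rx":0,"ry":0,"rz":0},{"hand":0,"tx":0,"ty":0,"tz":-12,"rx":0,"ry":0,"rz":0}])

```text
clock: 4.85
ee_pos: [0.5073, 0.2779, 0.1933]
tool_rot: [-0.104, 3.135, 0.004]
ft_force: [0.8, -1.1, -0.5]
opening: 0.0252
gripper_force: 59.3
```

Run:
```python
from h import *
print(manip.get_state())
im,d,i=cam('side'); P=pts(d,i)
im2,d2,i2=cam('top'); P2=pts(d2,i2)
im3,d3,i3=cam('wrist');P3=pts(d3,i3);np.savez('grip',im=im,P=P,im2=im2,P2=P2,im3=im3,P3=P3)
cv2.imwrite('pics/g.png',np.hstack([cv2.resize(im[120:290,180:330][...,::-1],(400,453)),cv2.resize(im3[150:384,130:382][...,::-1],(400,453))]))
```

```text
{'clock': 4.85, 'joints': array([5.01135470e-01, 1.38491912e-01, 1.58645723e-01, 1.58530778e+00,
       7.64875730e-05, 4.34930319e-01]), 'qd': array([ 0.00116239,  0.01985491, -0.07369405, -0.04950354, -0.00047313,
        0.00023426]), 'joint_torque': array([-8.60985165e-03, -5.53421652e+01,  4.76917148e+01,  7.99865797e-01,
       -4.73516760e-03,  1.77447741e-04]), 'ee_pos': array([0.50725409, 0.27788736, 0.19333227]), 'tool_rot': array([-0.10381055,  3.13487056,  0.00409907]), 'ft_force': array([ 0.75210851, -1.08299212, -0.52219577]), 'moment': array([ 0.08290372,  0.00982688, -0.01049875]), 'gripper_force': 59.28593337535858, 'opening': 0.025180313297657346}
```

View pics/g.png

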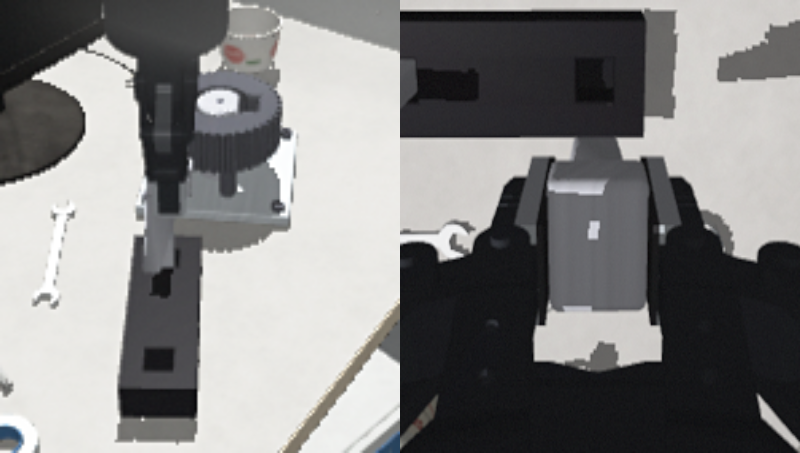

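The key is held upright: the shank hangs straight in the side view, and the wrist view shows the head squarely between the pads. Both pockets look as expected, with the gib's empty. Next I measure the head in the hand.

Run:
```python
from h import *
s=manip.get_state();z=np.load('grip.npz');P3=z['P3'];R=Ro.from_rotvec(s['tool_rot'])
T=R.inv().apply((P3.reshape(-1,3)-s['ee_pos'])).reshape(P3.shape)*1000
q=(abs(T[...,1])<11)&(abs(T[...,0])<40)&(T[...,2]<0)&(T[...,2]>-60)
t=T[q];print(len(t));h=np.median(t[:,2]);print('z pct',np.percentile(t[:,2],[5,25,50,75,95]))
m=q&(abs(T[...,2]-h)<3)
print('rect tool',cv2.minAreaRect(T[m][:,:2].astype(np.float32)),np.percentile(T[m][:,0],[1,50,99]))
A=np.c_[T[m][:,:2],np.ones(m.sum())];print('plane',np.linalg.lstsq(A,T[m][:,2],rcond=None)[0], 'tool tilt',R.apply([0,0,1]))
# shank by side view
P=z['P'];q=(abs(P[...,0]-.515)<.04)&(abs(P[...,1]-.277)<.025)&(P[...,2]>.12)&(P[...,2]<.175)
p=P[q];print(len(p))
for a,b in((.12,.135),(.135,.15),(.15,.165)):
    w=p[(p[:,2]>a)&(p[:,2]<b)];
    if len(w): print(a,len(w),w.min(0).round(4),w.max(0).round(4))
print('low',p[:,2].min())
```

```text
4283
z pct [-31.54258869 -30.78940067 -30.15907377 -29.30134532 -20.84490346]
rect tool ((0.0652923583984375, 0.008982658386230469), (30.228103637695312, 21.98845672607422), 0.032504402101039886) [-14.17897021   1.11724103  14.5507665 ]
plane [ 7.72669537e-02  8.15681856e-03 -3.03026380e+01] tool tilt [-6.50171559e-04 -3.36587896e-04 -9.99999732e-01]
147
0.12 10 [0.5157 0.2846 0.1298] [0.5252 0.2877 0.135 ]
0.135 43 [0.5115 0.2851 0.1364] [0.5249 0.2891 0.15  ]
0.15 50 [0.509  0.2846 0.1503] [0.5241 0.2895 0.165 ]
low 0.129768238087285
```

Run:
```python
from h import *
def plane(p):
    p=p*1000; c=np.median(p,0); m=abs(p[:,2]-c[2])<3.5; q=p[m]
    return np.linalg.lstsq(np.c_[q[:,:2]-c[:2],np.ones(len(q))],q[:,2],rcond=None)[0].round(4),len(q)
P=np.load('w1.npz')['P'];r=np.hypot(P[...,0]-.4945,P[...,1]+.0127)
print('hub',plane(P[(abs(P[...,2]-.09)<.006)&(r<.055)]))
P=np.load('w2.npz')['P'];r=np.hypot(P[...,0]-.506,P[...,1]-.2765)
print('head before',plane(P[(abs(P[...,2]-.098)<.006)&(r<.018)]))
P=np.load('grip.npz')['P3']
print('head grip',plane(P[(abs(P[...,2]-.2235)<.006)&(np.hypot(P[...,0]-.5073,P[...,1]-.2779)<.018)]))
print('stand grip',plane(P[(abs(P[...,2]-.034)<.006)&(abs(P[...,0]-.524)<.04)&(abs(P[...,1]-.23)<.1)]))
P=np.load('grip.npz')['P'];q=P[(abs(P[...,0]-.515)<.04)&(abs(P[...,1]-.277)<.025)&(P[...,2]>.129)&(P[...,2]<.168)]
# right/left edges and +y face fit
b=np.round(q[:,2]*1000/4)
e=np.array([(q[b==k][:,2].mean(),q[b==k][:,0].max(),q[b==k][:,0].min()) for k in np.unique(b) if (b==k).sum()>4])*1000
print(e.round(1));print(np.polyfit(e[:,0],e[:,1],1),np.polyfit(e[:,0],e[:,2],1),np.linalg.lstsq(np.c_[q[:,[0,2]],np.ones(len(q))],q[:,1],rcond=None)[0])
```

```text
hub (array([-7.00000e-04, -2.00000e-04,  9.12015e+01]), 7890)
head before (array([6.49000e-02, 2.40000e-03, 9.96383e+01]), 821)
head grip (array([ 5.100000e-02, -1.700000e-03,  2.188896e+02]), 3905)
stand grip (array([-5.00000e-04,  1.00000e-04,  3.53467e+01]), 9693)
[[135.9 525.2 513.5]
 [140.2 524.9 513.6]
 [143.7 522.9 513.4]
 [147.9 524.5 511.5]
 [152.4 524.1 511.1]
 [155.7 524.1 509.4]
 [159.9 523.8 509.2]
 [163.9 523.9 507.1]
 [167.1 523.5 507.3]]
[-3.39674346e-02  5.29261905e+02] [-2.34371089e-01  5.46264097e+02] [0.09525254 0.03922895 0.23185413]
```

```bash
sed -i 's/def goal(p,yaw):/def goal(p,yaw,pitch=0):/; s/^    print(.shift/    T=T*Ro.from_rotvec([0,pitch,0])\n&/' h.py
python3 - <<'E'
from h import *
goal((.4584,-.0114,.185),-.035,.06)
E
```

```text
shift cm [  6.66 -28.48   0.36] turn [-0.0034  0.0593  0.1012] pos [0.506  0.2772 0.1885] t 5.0 F [-0.1  0.  -2.2] M [ 0.04 -0.03 -0.06] open 0.0252 g 59.281999468803406 J [0.5  0.14 0.15 1.58 0.   0.43]
```

Emit:
drive_tool(rows=[{"hand":0,"tx":1,"ty":-4,"tz":0.4,"rx":0,"ry":0.02,"rz":0.03},{"hand":0,"tx":2,"ty":-8.5,"tz":0.4,"rx":0,"ry":0.04,"rz":0.06},{"hand":0,"tx":3,"ty":-13,"tz":0.4,"rx":-0.003,"ry":0.059,"rz":0.101},{"hand":0,"tx":4.1,"ty":-17.5,"tz":0.4,"rx":-0.003,"ry":0.059,"rz":0.101},{"hand":0,"tx":5.1,"ty":-22,"tz":0.4,"rx":-0.003,"ry":0.059,"rz":0.101},{"hand":0,"tx":6,"ty":-25.5,"tz":0.4,"rx":-0.003,"ry":0.059,"rz":0.101},{"hand":0,"tx":6.5,"ty":-27.6,"tz":0.4,"rx":-0.003,"ry":0.059,"rz":0.101},{"hand":0,"tx":6.66,"ty":-28.5,"tz":0.4,"rx":-0.003,"ry":0.059,"rz":0.101},{"hand":0,"tx":6.66,"ty":-28.5,"tz":0.4,"rx":-0.003,"ry":0.059,"rz":0.101},{"hand":0,"tx":6.66,"ty":-28.5,"tz":0.4,"rx":-0.003,"ry":0.059,"rz":0.101}])

```text
clock: 6.0
ee_pos: [0.4586, -0.0109, 0.1845]
tool_rot: [-0.053, -3.081, -0.002]
ft_force: [0.6, -0.7, -1.7]
opening: 0.0251
gripper_force: 59.4
```

Run:
```python
from h import *
goal((.4584,-.0114,.155),-.035,.06)
s=manip.get_state()
im,d,i=cam('side'); P=pts(d,i); np.savez('s2',im=im,P=P)
im3,d3,i3=cam('wrist');P3=pts(d3,i3)
R=Ro.from_rotvec(s['tool_rot']); T=R.inv().apply((P3.reshape(-1,3)-s['ee_pos'])).reshape(P3.shape)*1000
m=(abs(T[...,1])<11)&(abs(T[...,0])<17)&(abs(T[...,2]+30)<3.5);p=P3[m]*1000;c=p.mean(0)
print('top slope',np.linalg.lstsq(np.c_[p-c][:,:2],(p-c)[:,2],rcond=None)[0].round(3),'head x',np.percentile(p[:,0],[1,50,99]).round(1),c.round(1))
q=P[(abs(P[...,0]-.467)<.03)&(abs(P[...,1]+.012)<.025)&(P[...,2]>.095)&(P[...,2]<.165)]*1000
b=np.round(q[:,2]/5)
print(np.array([(q[b==k][:,2].mean(),q[b==k][:,0].max(),q[b==k][:,0].min(),len(q[b==k])) for k in np.unique(b) if (b==k).sum()>3]).round(1))
cv2.imwrite('pics/s2.png',cv2.resize(im[90:190,200:320][...,::-1],None,fx=5,fy=5,interpolation=cv2.INTER_CUBIC))
goal((.4584,-.0114,.155),-.035,.06)
```

```text
shift cm [-0.16 -0.05  2.94] turn [0.0003 0.0001 0.0003] pos [ 0.4586 -0.0109  0.1845] t 6.0 F [ 0.6 -0.7 -1.7] M [-0.01 -0.12  0.02] open 0.0251 g 59.43716526031494 J [-0.02 -0.08 -0.09  1.63  0.    0.01]
top slope [ 0.014 -0.012] head x [445.3 458.8 474.2] [459.1 -10.9 213.9]
[[125.  475.5 463.   10. ]
 [130.3 473.  462.9   8. ]
 [134.9 473.  463.    9. ]
 [140.1 473.1 460.7  10. ]
 [145.1 473.1 460.7  11. ]
 [150.6 473.4 458.5  12. ]
 [155.  473.4 458.6  12. ]
 [160.  473.5 458.7  13. ]
 [163.9 473.5 456.4   7. ]]
shift cm [-0.15 -0.09  2.96] turn [0.0001 0.0004 0.0014] pos [ 0.4587 -0.0105  0.1847] t 6.1 F [ 0.  -0.4 -1. ] M [-0.   -0.08  0.03] open 0.0248 g 59.436877369880676 J [-0.02 -0.08 -0.09  1.63  0.    0.01]
```

View pics/s2.png

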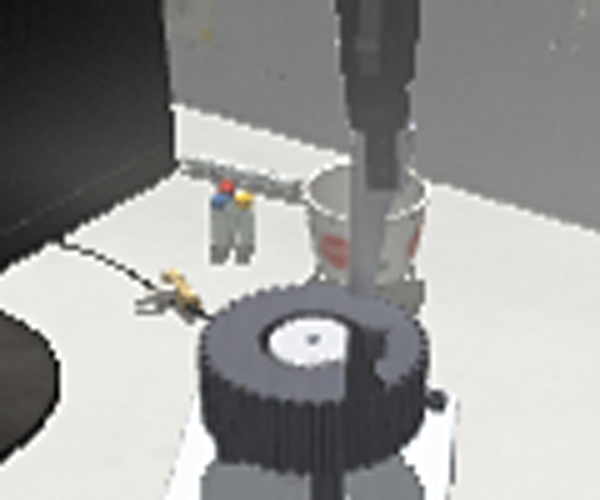

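The key is vertical now, with its flat at x≈474 mm at all heights and its foot above the gap, slightly behind the shaft flat as intended. I'll lower it in stages.

Emit:
drive_tool(rows=[{"hand":0,"tx":-0.06,"ty":-0.08,"tz":1,"rx":0,"ry":0,"rz":0},{"hand":0,"tx":-0.12,"ty":-0.08,"tz":2,"rx":0,"ry":0,"rz":0},{"hand":0,"tx":-0.18,"ty":-0.08,"tz":3,"rx":0,"ry":0,"rz":0},{"hand":0,"tx":-0.21,"ty":-0.08,"tz":3.5,"rx":0,"ry":0,"rz":0},{"hand":0,"tx":-0.24,"ty":-0.08,"tz":4,"rx":0,"ry":0,"rz":0},{"hand":0,"tx":-0.27,"ty":-0.08,"tz":4.5,"rx":0,"ry":0,"rz":0},{"hand":0,"tx":-0.3,"ty":-0.08,"tz":5,"rx":0,"ry":0,"rz":0},{"hand":0,"tx":-0.3,"ty":-0.08,"tz":5,"rx":0,"ry":0,"rz":0},{"hand":0,"tx":-0.3,"ty":-0.08,"tz":5,"rx":0,"ry":0,"rz":0}])

```text
clock: 7.0
ee_pos: [0.4586, -0.0123, 0.135]
tool_rot: [-0.054, -3.082, -0.002]
ft_force: [-0.8, 0.1, -1.5]
opening: 0.0252
gripper_force: 59.4
```

Emit:
drive_tool(rows=[{"hand":0,"tx":-0.03,"ty":0,"tz":0.5,"rx":0,"ry":0,"rz":0},{"hand":0,"tx":-0.06,"ty":0,"tz":1,"rx":0,"ry":0,"rz":0},{"hand":0,"tx":-0.09,"ty":0,"tz":1.4,"rx":0,"ry":0,"rz":0},{"hand":0,"tx":-0.11,"ty":0,"tz":1.7,"rx":0,"ry":0,"rz":0},{"hand":0,"tx":-0.13,"ty":0,"tz":2,"rx":0,"ry":0,"rz":0},{"hand":0,"tx":-0.13,"ty":0,"tz":2,"rx":0,"ry":0,"rz":0},{"hand":0,"tx":-0.13,"ty":0,"tz":2,"rx":0,"ry":0,"rz":0}])

```text
clock: 7.7
ee_pos: [0.4587, -0.0123, 0.1149]
tool_rot: [-0.054, -3.082, -0.002]
ft_force: [-0.3, 0.7, -1.2]
opening: 0.0252
gripper_force: 59.5
```

Emit:
drive_tool(rows=[{"hand":0,"tx":-0.05,"ty":0,"tz":0.2,"rx":0,"ry":0,"rz":0},{"hand":0,"tx":-0.08,"ty":0,"tz":0.4,"rx":0,"ry":0,"rz":0},{"hand":0,"tx":-0.1,"ty":0,"tz":0.6,"rx":0,"ry":0,"rz":0},{"hand":0,"tx":-0.1,"ty":0,"tz":0.6,"rx":0,"ry":0,"rz":0},{"hand":0,"tx":-0.1,"ty":0,"tz":0.6,"rx":0,"ry":0,"rz":0}])

```text
clock: 8.2
ee_pos: [0.4592, -0.0123, 0.1085]
tool_rot: [-0.054, -3.082, -0.002]
ft_force: [-1.3, 1.3, -2.6]
opening: 0.0252
gripper_force: 59.4
```

Emit:
drive_tool(rows=[{"hand":0.4,"tx":0,"ty":0,"tz":0,"rx":0,"ry":0,"rz":0},{"hand":0.5,"tx":0,"ty":0,"tz":0,"rx":0,"ry":0,"rz":0},{"hand":0.7,"tx":0,"ty":0,"tz":0,"rx":0,"ry":0,"rz":0},{"hand":1,"tx":0,"ty":0,"tz":0,"rx":0,"ry":0,"rz":0},{"hand":1,"tx":0,"ty":0,"tz":0,"rx":0,"ry":0,"rz":0},{"hand":1,"tx":0.06,"ty":0,"tz":-1,"rx":0,"ry":0,"rz":0},{"hand":1,"tx":0.18,"ty":0,"tz":-3,"rx":0,"ry":0,"rz":0},{"hand":1,"tx":0.36,"ty":0,"tz":-6,"rx":0,"ry":0,"rz":0},{"hand":1,"tx":0.6,"ty":0,"tz":-10,"rx":0,"ry":-0.06,"rz":0},{"hand":1,"tx":0.6,"ty":0,"tz":-10,"rx":0,"ry":-0.06,"rz":0},{"hand":1,"tx":0.6,"ty":0,"tz":-10,"rx":0,"ry":-0.06,"rz":0}])

```text
clock: 9.3
ee_pos: [0.4597, -0.0123, 0.2106]
tool_rot: [0.055, 3.137, -0.0]
ft_force: [1.5, 0.3, 0.3]
opening: 0.0856
gripper_force: 0.0
```

```bash
cat > m.py <<'E'
from h import *
import sys
for n in('wrist','side'):
    im,d,i=cam(n);P=pts(d,i)
    m=(abs(P[...,0]-.46)<.03)&(abs(P[...,1]+.012)<.025)&(P[...,2]>.096)&(P[...,2]<.15)
    p=P[m]*1000
    if len(p)<20: print(n,len(p));continue
    t=np.percentile(p[:,2],90);q=p[abs(p[:,2]-t)<4];c=q.mean(0)
    print(n,'top z',np.percentile(p[:,2],[50,90,97]).round(1),'slope',np.linalg.lstsq((q-c)[:,:2],(q-c)[:,2],rcond=None)[0].round(3),cv2.minAreaRect(q[:,:2].astype(np.float32)))
    h=np.hypot(P[...,0]-.4945,P[...,1]+.0127);k=(abs(P[...,2]-.09)<.006)&(h<.07)&(P[...,0]>.48)
    print('hub xmax',P[k][:,0].max(),'hubz',np.median(P[k][:,2]))
    cv2.imwrite(f'pics/{sys.argv[1]}{n}.png',cv2.resize((im[90:190,200:320] if n=='side' else im[100:300,120:380])[...,::-1],(400,330)))
a=[cv2.imread(f'pics/{sys.argv[1]}{n}.png') for n in('wrist','side')]
cv2.imwrite(f'pics/{sys.argv[1]}.png',np.hstack(a))
goal((.4595,-.0117,.165),-.035)
E
python3 m.py r
```

```text
wrist top z [137.3 138.3 138.7] slope [ 0.01  -0.011] ((460.0413513183594, -11.871649742126465), (25.400665283203125, 29.48729705810547), 87.1338119506836)
hub xmax 0.5539875920864117 hubz 0.09122676302670782
side top z [126.4 134.9 135.7] slope [ 0.003 -0.056] ((460.7540283203125, -9.511706352233887), (29.898027420043945, 24.680904388427734), 0.8704062700271606)
hub xmax 0.552489445391126 hubz 0.0883815843506146
shift cm [-0.05  0.06  4.34] turn [-0.     -0.0002  0.0002] pos [ 0.459  -0.0123  0.2084] t 9.4 F [-0.3  0.3 -0.9] M [-0.02 -0.02  0.01] open 0.0853 g 0.0 J [-0.03 -0.14 -0.09  1.62 -0.    0.01]
```

View pics/r.png

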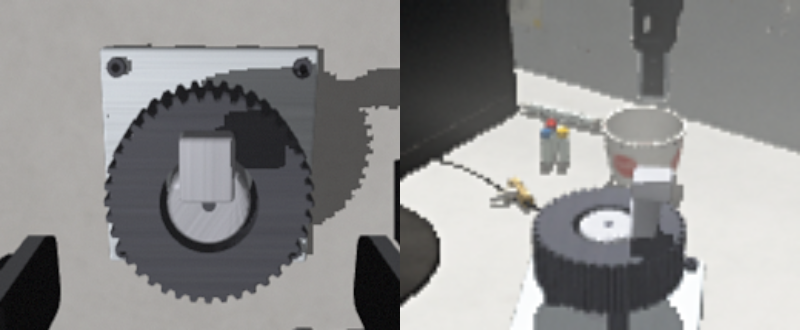

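The key stands upright and released in the gap (left half: head at about (207,168), level, next to the shaft). Head top is at 137 mm, so the foot is about 45 mm below the mouth. Now I close the fingers and press.

Emit:
drive_tool(rows=[{"hand":0,"tx":-0.4,"ty":0,"tz":0,"rx":0,"ry":0,"rz":0},{"hand":0,"tx":-0.4,"ty":0,"tz":0,"rx":0,"ry":0,"rz":0},{"hand":0,"tx":-0.4,"ty":0,"tz":1,"rx":0,"ry":0,"rz":0},{"hand":0,"tx":-0.4,"ty":0,"tz":3,"rx":0,"ry":0,"rz":0},{"hand":0,"tx":-0.4,"ty":0,"tz":5,"rx":0,"ry":0,"rz":0},{"hand":0,"tx":-0.4,"ty":0,"tz":6,"rx":0,"ry":0,"rz":0},{"hand":0,"tx":-0.4,"ty":0,"tz":6,"rx":0,"ry":0,"rz":0},{"hand":0,"tx":-0.4,"ty":0,"tz":6,"rx":0,"ry":0,"rz":0},{"hand":0,"tx":-0.4,"ty":0,"tz":6,"rx":0,"ry":0,"rz":0}])

```text
clock: 10.3
ee_pos: [0.4638, -0.0125, 0.1499]
tool_rot: [0.055, 3.139, -0.0]
ft_force: [-0.4, 0.2, -0.5]
opening: 0.0001
gripper_force: 0.0
```

Fingers shut. Pressing down slowly to TCP z ≈ 0.130.

Emit:
drive_tool(rows=[{"hand":0,"tx":0,"ty":0,"tz":0.8,"rx":0,"ry":0,"rz":0},{"hand":0,"tx":0,"ty":0,"tz":1.2,"rx":0,"ry":0,"rz":0},{"hand":0,"tx":0,"ty":0,"tz":1.4,"rx":0,"ry":0,"rz":0},{"hand":0,"tx":0,"ty":0,"tz":1.6,"rx":0,"ry":0,"rz":0},{"hand":0,"tx":0,"ty":0,"tz":1.8,"rx":0,"ry":0,"rz":0},{"hand":0,"tx":0,"ty":0,"tz":2,"rx":0,"ry":0,"rz":0},{"hand":0,"tx":0,"ty":0,"tz":2,"rx":0,"ry":0,"rz":0}])

```text
clock: 11.0
ee_pos: [0.4634, -0.0125, 0.1292]
tool_rot: [0.055, 3.14, -0.0]
ft_force: [-0.3, 0.0, 3.6]
opening: -0.0001
gripper_force: 1.4
```

Contact force 3.6 N and the key is moving. On to about 0.113.

Emit:
drive_tool(rows=[{"hand":0,"tx":0,"ty":0,"tz":0.2,"rx":0,"ry":0,"rz":0},{"hand":0,"tx":0,"ty":0,"tz":0.4,"rx":0,"ry":0,"rz":0},{"hand":0,"tx":0,"ty":0,"tz":0.6,"rx":0,"ry":0,"rz":0},{"hand":0,"tx":0,"ty":0,"tz":0.8,"rx":0,"ry":0,"rz":0},{"hand":0,"tx":0,"ty":0,"tz":1,"rx":0,"ry":0,"rz":0},{"hand":0,"tx":0,"ty":0,"tz":1.2,"rx":0,"ry":0,"rz":0},{"hand":0,"tx":0,"ty":0,"tz":1.4,"rx":0,"ry":0,"rz":0},{"hand":0,"tx":0,"ty":0,"tz":1.5,"rx":0,"ry":0,"rz":0},{"hand":0,"tx":0,"ty":0,"tz":1.5,"rx":0,"ry":0,"rz":0}])

```text
clock: 11.9
ee_pos: [0.4634, -0.0124, 0.1147]
tool_rot: [0.055, 3.139, 0.0]
ft_force: [-3.3, 0.4, 8.6]
opening: -0.0004
gripper_force: 4.0
```

Emit:
drive_tool(rows=[{"hand":0,"tx":0,"ty":0,"tz":0.1,"rx":0,"ry":0,"rz":0},{"hand":0,"tx":0,"ty":0,"tz":0.2,"rx":0,"ry":0,"rz":0},{"hand":0,"tx":0,"ty":0,"tz":0.3,"rx":0,"ry":0,"rz":0},{"hand":0,"tx":0,"ty":0,"tz":0.3,"rx":0,"ry":0,"rz":0},{"hand":0,"tx":0,"ty":0,"tz":0.3,"rx":0,"ry":0,"rz":0}])

```text
clock: 12.4
ee_pos: [0.4634, -0.0124, 0.1119]
tool_rot: [0.055, 3.139, 0.0]
ft_force: [-3.9, 0.9, 9.2]
opening: 0.0
gripper_force: 4.8
```

Emit:
drive_tool(rows=[{"hand":0,"tx":0,"ty":0,"tz":0.1,"rx":0,"ry":0,"rz":0},{"hand":0,"tx":0,"ty":0,"tz":0.15,"rx":0,"ry":0,"rz":0},{"hand":0,"tx":0,"ty":0,"tz":0.2,"rx":0,"ry":0,"rz":0},{"hand":0,"tx":0,"ty":0,"tz":0.2,"rx":0,"ry":0,"rz":0},{"hand":0,"tx":0,"ty":0,"tz":0.2,"rx":0,"ry":0,"rz":0}])

```text
clock: 12.9
ee_pos: [0.4635, -0.0124, 0.1107]
tool_rot: [0.055, 3.139, 0.0]
ft_force: [-5.7, 0.6, 15.1]
opening: -0.0002
gripper_force: 7.9
```

The force has risen to 15 N with little travel, so the key is tight. One small press more, then straight up.

Emit:
drive_tool(rows=[{"hand":0,"tx":0,"ty":0,"tz":0.04,"rx":0,"ry":0,"rz":0},{"hand":0,"tx":0,"ty":0,"tz":0.04,"rx":0,"ry":0,"rz":0},{"hand":0,"tx":0,"ty":0,"tz":-0.5,"rx":0,"ry":0,"rz":0},{"hand":0,"tx":0,"ty":0,"tz":-2,"rx":0,"ry":0,"rz":0},{"hand":0,"tx":0,"ty":0,"tz":-6,"rx":0,"ry":0,"rz":0},{"hand":0,"tx":0,"ty":0,"tz":-10,"rx":0,"ry":0,"rz":0},{"hand":0,"tx":0,"ty":0,"tz":-10,"rx":0,"ry":0,"rz":0},{"hand":0,"tx":0,"ty":0,"tz":-10,"rx":0,"ry":0,"rz":0}])

```text
clock: 13.7
ee_pos: [0.4638, -0.0125, 0.2102]
tool_rot: [0.055, 3.138, 0.0]
ft_force: [-0.0, -0.0, -0.8]
opening: 0.0003
gripper_force: 0.0
```

```bash
python3 m.py e
```

```text
wrist top z [111.8 112.8 113.2] slope [ 0.013 -0.005] ((460.28167724609375, -11.935126304626465), (25.77744483947754, 29.48507308959961), 88.49227905273438)
hub xmax 0.5398307191676888 hubz 0.09125525857746497
side top z [108.1 109.9 110.1] slope [ 0.006 -0.041] ((460.4976806640625, -9.836199760437012), (27.17643928527832, 29.557695388793945), 86.6216049194336)
hub xmax 0.5480603991106643 hubz 0.08844224189666738
shift cm [0.35 0.06 4.33] turn [ 0.     -0.0003  0.0002] pos [ 0.463  -0.0124  0.2083] t 13.8 F [0.4 0.2 0.1] M [-0.02  0.01 -0.03] open 0.0001 g 0.0 J [-0.03 -0.13 -0.08  1.62  0.    0.01]
```

View pics/e.png

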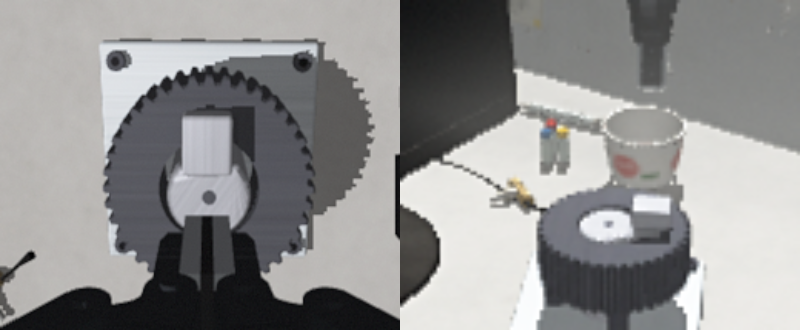

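The key is level and driven home: head top is at about 111 mm (foot about 70 mm below the mouth), and the hub's far edge has moved about 4 mm in the side view (552.5 to 548.1). The fingers are clear.

```bash
python3 -c "
from station import manip
print(manip.close_job())"
```

```text
the job is handed in; nothing more can be done
None
```

The taper key was stood loose in the gap, let go, and tapped down until tight (foot about 70 mm below the mouth, hub shifted about 4 mm); the plain key was left in its pocket, and the job was handed in at about 14 s with no verdict shown.

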